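Seat the notched lunchbox tier on its key

ROBOT

A 6-joint arm with a two-finger parallel gripper is mounted at the origin on the work surface. World frame = base frame: x ahead of the robot, y to its left, z up, the work surface at z = 0. Lengths are in m, angles in rad, forces in N, time in s.
With the tool pointing down it reaches from about 0.25 to 0.775 m from the base axis. Payload 4 kg.
Tool frame: the origin (TCP) lies midway between the tips of the shut fingers; the grasp point (between the pads) lies 19 mm behind it; z points along the fingers, y is the line along which they close (so a half turn about z gives the same grasp; the last joint's range is limited). The gripper opens to 94 mm and grips with 3 to 60 N. Pads are 16 mm wide; open, the fingers measure 119 mm over their backs; the gripper's body (75 mm by 177 mm) begins 78 mm behind the grasp point.
Start: joints at [1.214, 0.087, 1.371, -0, 1.684, -0.103], TCP at [0.138, 0.532, 0.18] pointing down, gripper open.
Joint ranges: [-3.1, 3.1], [-0.76, 2.03], [0.27, 2.55], [-1.08, 4.22], [0.17, 2.65], [-2.57, 2.57]. Speed limits (rad/s): [2.79, 2.79, 3.14, 3.14, 3.14, 3.14].

INTERFACE

Orientations are given as [roll, pitch, yaw] about the fixed x, y, z axes, in that order (R = Rz(yaw) Ry(pitch) Rx(roll)).
In Python, from bench import get_obs, snapshot, close_job gives the robot as it stands. The module is installed in compiled form; this text tells all that it offers.
- The arm moves only by the tool drive_tool, never from a script. Its argument "commands" is a list of rows, each a list of 6 numbers: the shift along the tool's x, y, z in units of 0.04 m (1.0 is 0.04 m), then the turn, a rotation vector about the tool's x, y, z in units of 0.1 rad (1.0 is 0.1 rad). In form: [[dx, dy, dz, wx, wy, wz], ...]. A call has 1 to 20 rows; each row shifts and turns the commanded pose from where the row before left it, along the tool's axes as they then stand; what a row does not reach is not made up. A row lasts 1/8 s, in which the tool goes at most 62.5 mm and 10.7 degrees, less where a joint would pass 70% of its speed; a pose out of reach is approached as far as the arm can. A call with a number of a shift or a turn outside -1 to 1 is refused whole. A call with a gripper value outside its range is refused whole. "gripper" is the closure, from 0 (fully open) to 1 (shut), set as the call begins (left out, the last holds). The fingers move at their own pace and stop on an object; the grip force is fixed at half the most. Time passes only in rows, so rows that do not move let the fingers close. It gives the time, the measured TCP pose, the force, the opening and the grip force at its end, in the units of the state.
- get_obs(): the state, without advancing time (a new reading comes with each control period).
- snapshot(name): name is "scene" or "side" or "wrist"; returns a dict with "image" (400x640x3 uint8, blue, green, red), "range_z" (400x640 float32, m along the optical axis (not along the pixel's ray), 0 where there is no reading), "fx", "fy", "cx", "cy" (pixels), "rvec" (rotation vector, rad) and "tvec" (3), from world to camera coordinates, as OpenCV has them. Camera axes: x right, y down, z forward; pixel columns grow to the right and rows downward; lengths in m; the calibration is good to about 2 mm. A picture is of the moment at which its call begins.
- close_job(): hands the job in; it is judged then, once.
The state is a dict: "time": time; "joint_positions": joint angles; "qvel": joint speeds; "joint_torque": joint torques, N m; "tool_pos": TCP position; "ee_rot": TCP orientation; "wrist_force": force on the tool from outside, world axes, zero at the start; "wrist_torque": the same for the moment, N m; "width": finger opening in m; "finger_force": force on a finger pad.
Only numpy, scipy, OpenCV 4.12 (cv2) and the standard library are available. Lean on these libraries where they do the work, as an engineer would, in place of code of your own. Each camera call takes 0.05 s, during which the arm holds its last target. There are 200 camera calls.

TASK

Lift the lunchbox tier that has the notch in its end and stack it on the lower part of the lunchbox, turned so that its notch goes over the key, sitting flat on the rim with the edges lined up. Set it down rather than dropping it, and let go. Leave the lower part and the plain tier without a notch standing where they are.

Things in the scene. Friction and masses are not known exactly. Their poses are not given: they have to be found in the camera images.
- lunchbox: Lower part of the orange lunchbox, loose on an aluminium sheet (top at z = 0.070): open box 165 (x) by 115 mm (y), flat rim 55 mm up, clips 7 mm proud of the long sides, 450 g. Key: upright block in the middle of its +x end wall, 24 mm wide (y), from x = 66.5 to 82.5 mm, top 73 mm up, so 18 mm above the rim. Origin: centre of underside, z up.
- notched_tier: Tier to stack: orange tray, outline 165 (x) by 115 mm (y), walls 35 mm, 200 g. Notch cut right through its +x end: 48 mm wide, 34 mm deep (x = 48.5 to 82.5 mm). Grip in its middle: upright slab 70 (x) by 14 mm (y), top 72 mm up; pinch its top from above. Seated: origin 55 mm over the lunchbox's, x axes the same way. Origin: centre of underside, z up.
- notch (a point): Point of the notched tier in the middle of the notch's width at the height of the tier's underside, 74.5 mm along the tier's +x from its origin; in the seated tier it lies on the key's axis, at rim height.
- plain_tier: A second orange tray, like the notched tier in size and grip (165 x 115 mm, walls 35 mm, grip 72 mm high) but with four unbroken walls and no notch; it does not fit over the key and is to be left alone. Origin: centre of the underside; z up.
Mind the look-alikes: they are no part of the job. Leave any white look-alike of the notched_tier alone.

How it is judged:
At the end, for the whole second after the job is handed in: The notched tier lies at rest, flat (within 0.05 rad) with its underside on the lunchbox rim (within 4 mm), its notch round the key at the lunchbox's +x end, its centre within 16 mm of the lunchbox's centre seen from above and turned within 10 degrees of it; the lunchbox stands upright on the sheet (horizontal distance between notched_tier and lunchbox below 0.016 m and x of notch in the frame of lunchbox above 0.05 m and angle between the x axis of notched_tier and the x axis of lunchbox, either way round below 0.18 rad and angle between the z axis of notched_tier and the z axis of lunchbox, either way round below 0.05 rad and z of notched_tier in the frame of lunchbox between 0.051 and 0.059 m and angle between lunchbox's own z axis and vertical below 0.05 rad and linear speed of notched_tier below 0.02 m/s and angular speed of notched_tier below 0.2 rad/s); the robot touches nothing.
It fails at once if the plain tier is moved by more than 30 mm (distance of plain_tier from where it was at the start of the episode above 0.03 m).
It fails at once if the lower part of the lunchbox is moved by more than 40 mm (distance of lunchbox from where it was at the start of the episode above 0.04 m).
It fails at once if the tier is dropped onto the lunchbox (moving faster than 0.5 m/s within 60 mm above the rim) (linear speed of notched_tier above 0.5 m/s and horizontal distance between notched_tier and lunchbox below 0.06 m and z of notched_tier in the frame of lunchbox below 0.115 m).
It also fails if it takes over 35 s, if anything falls off the work surface, if the arm or the gripper's body presses on something with over 40 N, if the wrist force passes 120 N, or if a joint passes its speed limit or range.

## Working session

There is one attempt and no reset: what is moved stays moved. The work goes in short steps, Python scripts to look and compute and a tool call to move; the robot and the scene stay as the last step left them, time stands still between calls to the robot, and variables do not carry over. Pictures are saved under pics/ and viewed, at most 10 in all, crops included, and the job is handed in when it is done.

Besides the shell and the picture viewer there is one more tool, called after "Request:" as a command line: name --pt "numbers of a row" for each row, then --argument value for the rest. drive_tool: Moves the arm, as the interface text tells. Its arguments: {"type":"object","properties":{"commands":{"type":"array"},"gripper":{"type":"number"}},"required":["commands"]}

```bash
mkdir -p pics
cat > h.py <<'E'
import numpy as np, cv2
from bench import *
def pts(s):
    R=cv2.Rodrigues(np.array(s["rvec"],float))[0]; z=s["range_z"]
    v,u=np.mgrid[0:400,0:640]
    c=np.stack([(u-s["cx"])/s["fx"]*z,(v-s["cy"])/s["fy"]*z,z],-1)
    w=(c-np.array(s["tvec"]).ravel())@R
    w[z==0]=np.nan
    return w
E
python3 - <<'E'
from h import *
o=get_obs();print(o["tool_pos"],o["ee_rot"],o["width"],o["time"])
ims=[]
for n in("scene","side"):
    s=snapshot(n);np.savez(n,**s);ims.append(s["image"])
    R=cv2.Rodrigues(np.array(s["rvec"],float))[0];print(n,-R.T@np.array(s["tvec"]).ravel())
    cv2.imwrite(f"pics/{n}.png",s["image"])
E
```

```text
[0.13789157 0.53182853 0.17913106] [-3.13945013e+00 -2.07448176e-04  2.88780803e+00] 0.09427617583258008 0.0
scene [1.13026029 0.43635324 0.89236142]
side [ 0.02755151 -0.8144603   1.13629901]
```

View pics/scene.png

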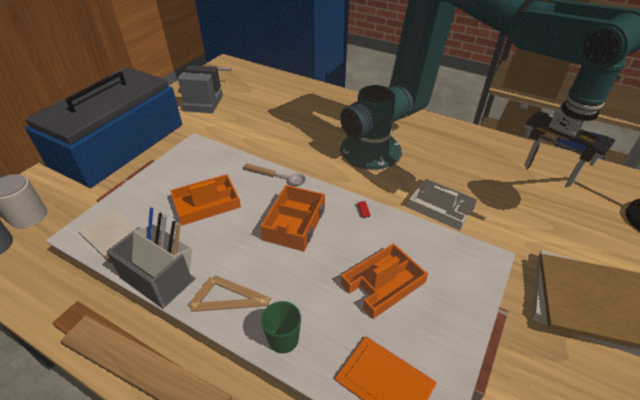

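View pics/side.png

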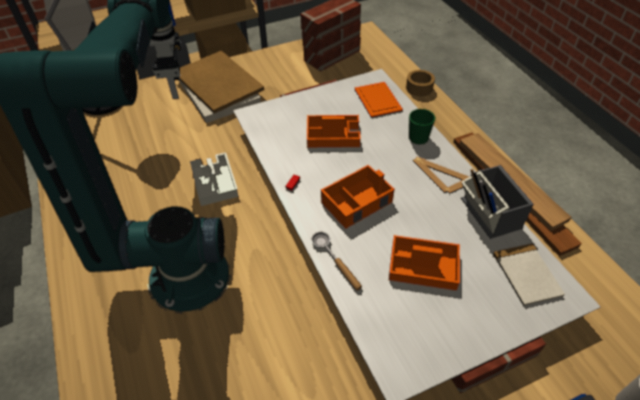

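The scene view shows the lunchbox near (293,217), the plain tier at (205,198), and the notched tier at (385,280) with its notch facing lower-left, around (352,288). In the side view the lunchbox key is near (378,177) and the notched tier near (333,131).

```bash
cat >> h.py <<'E'
def orange(s):
    h=cv2.cvtColor(s["image"],cv2.COLOR_BGR2HSV)
    return cv2.inRange(h,(4,170,60),(16,255,255))>0
def blobs(P,zlo,zhi,minn=25):
    # cluster world points in a height band by a 4mm grid; returns minAreaRect of each
    P=P[(P[:,2]>zlo)&(P[:,2]<zhi)]
    g=np.zeros((300,300),np.uint8); ij=((P[:,:2]+[0.2,0.6])/0.004).astype(int)
    ok=((ij>=0)&(ij<300)).all(1);P=P[ok];ij=ij[ok]; g[ij[:,1],ij[:,0]]=1
    n,l=cv2.connectedComponents(cv2.dilate(g,np.ones((5,5))))
    L=l[ij[:,1],ij[:,0]]
    for k in range(1,n):
        Q=P[L==k]
        if len(Q)<minn: continue
        (c,wh,a)=cv2.minAreaRect(Q[:,:2].astype(np.float32))
        print("  n",len(Q),"c",np.round(c,4),"wh",np.round(wh,4),"ang",round(a,1),"z",np.round(np.median(Q[:,2]),4),"mean",np.round(Q.mean(0),4))
E
python3 - <<'E'
from h import *
A=[]
for n in("scene","side"):
    s=dict(np.load(n+".npz"));P=pts(s)[orange(s)];P=P[~np.isnan(P[:,0])];A.append(P)
for nm,P in(("scene",A[0]),("side",A[1]),("both",np.vstack(A))):
    for b in((.08,.2),(.099,.110),(.119,.129),(.137,.149)):
        print(nm,b);blobs(P,*b,minn=12)
E
```

```text
scene (0.08, 0.2)
  n 1433 c [ 0.5468 -0.2635] wh [0.1233 0.1622] ang 55.4 z 0.0993 mean [ 0.5511 -0.2513  0.1023]
  n 1873 c [ 0.4907 -0.0051] wh [0.1718 0.1165] ang 10.9 z 0.107 mean [ 0.4992 -0.0068  0.1069]
  n 1743 c [0.5498 0.2775] wh [0.117  0.1679] ang 65.7 z 0.1019 mean [0.5559 0.2783 0.1032]
  n 2909 c [0.7631 0.3741] wh [0.16   0.1112] ang 83.7 z 0.0823 mean [0.7586 0.3679 0.0824]
scene (0.099, 0.11)
  n 428 c [ 0.5468 -0.2635] wh [0.1233 0.1622] ang 55.4 z 0.103 mean [ 0.5515 -0.2524  0.1031]
  n 428 c [ 0.4915 -0.0037] wh [0.1673 0.1122] ang 11.0 z 0.105 mean [ 0.4934 -0.011   0.1048]
  n 703 c [0.5498 0.2773] wh [0.1164 0.1684] ang 66.2 z 0.1037 mean [0.557  0.2788 0.1035]
scene (0.119, 0.129)
  n 80 c [ 0.5508 -0.2587] wh [0.0103 0.0696] ang 51.7 z 0.1242 mean [ 0.5519 -0.259   0.124 ]
  n 425 c [ 0.4908 -0.0055] wh [0.1718 0.1159] ang 11.0 z 0.1233 mean [5.012e-01 3.000e-04 1.232e-01]
  n 61 c [0.5535 0.2818] wh [0.0123 0.0682] ang 56.3 z 0.1238 mean [0.5537 0.282  0.1239]
scene (0.137, 0.149)
  n 104 c [ 0.5477 -0.2625] wh [0.0196 0.0683] ang 56.6 z 0.1401 mean [ 0.5
[... 2265 characters left out ...]
 0.1047]
  n 1051 c [0.5483 0.2744] wh [0.1242 0.1674] ang 65.3 z 0.1037 mean [0.5543 0.272  0.1037]
both (0.119, 0.129)
  n 144 c [ 0.5456 -0.262 ] wh [0.0209 0.0737] ang 54.6 z 0.1239 mean [ 0.5463 -0.2627  0.1239]
  n 818 c [ 0.49   -0.0058] wh [0.1733 0.1164] ang 11.0 z 0.1234 mean [ 0.4929 -0.0077  0.1234]
  n 121 c [0.5484 0.2755] wh [0.0207 0.0701] ang 66.8 z 0.1239 mean [0.548  0.2775 0.1239]
both (0.137, 0.149)
  n 271 c [ 0.5448 -0.2622] wh [0.0229 0.0732] ang 58.2 z 0.1409 mean [ 0.544  -0.2628  0.1408]
  n 109 c [0.5618 0.0084] wh [0.023  0.0244] ang 8.5 z 0.1422 mean [0.5622 0.0086 0.1421]
  n 266 c [0.5494 0.2754] wh [0.0206 0.0715] ang 68.4 z 0.1407 mean [0.5506 0.2764 0.1407]
```

Matching heights and sizes show the notched tier at (0.549, 0.276) with its notch pointing to -24.3°. The lunchbox is at (0.489, -0.006) with yaw 11°, and the key at (0.562, 0.008) agrees with that. Moving above the tier now, with the gripper half closed so the fingers clear the tier walls.

Request:
drive_tool --pt "0 0 -1 0 0 0" --pt "-0.96 -0.3 0 0 0 0" --pt "-0.96 -0.3 0 0 0 0" --pt "-0.96 -0.3 0 0 0 0" --pt "-0.96 -0.3 0 0 0 0" --pt "-0.96 -0.3 0 0 0 0" --pt "-0.96 -0.3 0 0 0 0" --pt "-0.96 -0.3 0 0 0 0" --pt "-0.96 -0.3 0 0 0 0" --pt "-0.96 -0.3 0 0 0 0" --pt "-0.96 -0.3 0 0 0 0" --pt "-0.96 -0.3 0 0 0 0" --pt "-0.96 -0.3 0 0 0 0" --pt "0 0 0 0 0 0.85" --pt "0 0 0 0 0 0.85" --pt "0 0 0 0 0 0" --gripper 0.5

```text
time: 2.1
tool_pos: [0.5479, 0.2771, 0.2195]
ee_rot: [-3.141, -0.001, 2.719]
wrist_force: [-0.1, -0.8, 0.7]
width: 0.0471
finger_force: 0.0
```

Run:
```python
from h import *
s=snapshot("wrist");o=get_obs();print(o["time"],o["tool_pos"],o["ee_rot"],o["width"])
cv2.imwrite("pics/w1.png",s["image"]);P=pts(s)[orange(s)];P=P[~np.isnan(P[:,0])]
for b in((.099,.110),(.137,.149)): print(b);blobs(P,*b)
```

```text
2.15 [0.54780115 0.27720416 0.21968709] [-3.14087918e+00 -7.65215699e-04  2.71920302e+00] 0.04672800820387809
(0.099, 0.11)
  n 893 c [ 0.4826 -0.0011] wh [0.0633 0.122 ] ang 5.1 z 0.1067 mean [0.4725 0.011  0.1058]
  n 329 c [0.4071 0.0068] wh [0.0709 0.0201] ang 86.9 z 0.1044 mean [0.4093 0.018  0.1046]
  n 2439 c [0.5489 0.2785] wh [0.1144 0.1646] ang 66.2 z 0.1052 mean [0.5359 0.2841 0.1047]
(0.137, 0.149)
  n 1090 c [0.5478 0.2788] wh [0.0134 0.0695] ang 65.7 z 0.1422 mean [0.5468 0.2791 0.1422]
```

View pics/w1.png

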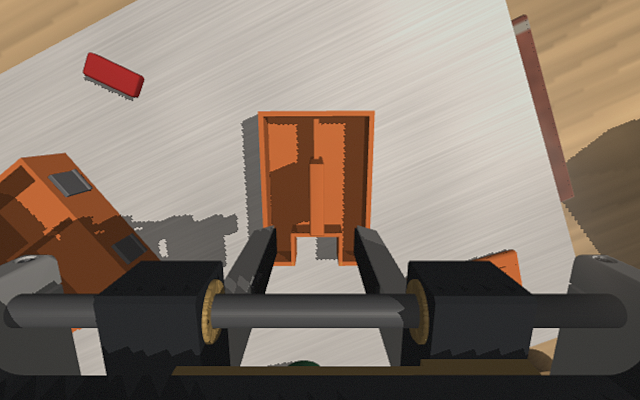

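The wrist view shows the notch at the bottom of the tray, around (318,247), so it faces away from tool +x as expected. The grip slab at (316,195) sits squarely between the fingers. Descending and gripping.

Request:
drive_tool --pt "0 0.04 0.6 0 0 0" --pt "0 0 0.6 0 0 0" --pt "0 0 0.6 0 0 0" --pt "0 0 0.5 0 0 0" --pt "0 0 0.3 0 0 0" --pt "0 0 0.17 0 0 0" --pt "0 0 0 0 0 0" --gripper 0.5

```text
time: 3.02
tool_pos: [0.5486, 0.2788, 0.1095]
ee_rot: [-3.142, -0.0, 2.718]
wrist_force: [0.8, 0.1, -0.0]
width: 0.0471
finger_force: 0.0
```

Request:
drive_tool --pt "0 0 0 0 0 0" --pt "0 0 0 0 0 0" --pt "0 0 0 0 0 0" --pt "0 0 0 0 0 0" --pt "0 0 0 0 0 0" --pt "0 0 -0.2 0 0 0" --pt "0 0 -0.4 0 0 0" --pt "0 0 0 0 0 0" --gripper 1

```text
time: 4.03
tool_pos: [0.5499, 0.2794, 0.136]
ee_rot: [3.138, 0.003, 2.718]
wrist_force: [0.6, -0.0, -1.6]
width: 0.0137
finger_force: 30.0
```

The tier is held, at 13.7 mm opening. Lifting, turning it 35° and carrying it over the lunchbox.

Request:
drive_tool --pt "0 0 -0.6 0 0 0" --pt "0 0 -0.8 0 0 0" --pt "0 0 -0.7 0 0 -0.5" --pt "0 0 -0.3 0 0 -0.8" --pt "0 0 0 0 0 -0.8" --pt "0 0 0 0 0 -0.8" --pt "0 0 0 0 0 -0.8" --pt "0 0 0 0 0 -0.8" --pt "0 0 0 0 0 -0.8" --pt "0 0 0 0 0 -0.8" --pt "0 0 0 0 0 0"

```text
time: 5.4
tool_pos: [0.5486, 0.2788, 0.2294]
ee_rot: [3.142, -0.0, -2.956]
wrist_force: [0.3, -0.1, -2.1]
width: 0.0136
finger_force: 30.0
```

Request:
drive_tool --pt "0.14 -0.3 0 0 0 0" --pt "0.28 -0.67 0 0 0 0" --pt "0.28 -0.67 0 0 0 0" --pt "0.28 -0.67 0 0 0 0" --pt "0.28 -0.67 0 0 0 0" --pt "0.28 -0.67 0 0 0 0" --pt "0.28 -0.67 0 0 0 0" --pt "0.28 -0.67 0 0 0 0" --pt "0.28 -0.67 0 0 0 0" --pt "0.28 -0.67 0 0 0 0" --pt "0.14 -0.3 0 0 0 0" --pt "0 0 0 0 0 0" --pt "0 0 0 0 0 0"

```text
time: 7.02
tool_pos: [0.4877, -0.0019, 0.2295]
ee_rot: [3.141, 0.0, -2.955]
wrist_force: [-0.1, 0.5, -3.1]
width: 0.0139
finger_force: 30.0
```

Run:
```python
from h import *
o=get_obs();print(o["time"],o["tool_pos"],o["ee_rot"],o["width"],o["wrist_force"])
I=[]
for n in("wrist","side","scene"):
    s=snapshot(n);I.append(s["image"]);P=pts(s)[orange(s)];P=P[~np.isnan(P[:,0])]
    P=P[(abs(P[:,1])<.14)];print(n)
    for b in((.118,.129),(.139,.149),(.205,.235),(.25,.27)): print(b);blobs(P,*b)
cv2.imwrite("pics/c2.png",np.vstack([I[0][:300],I[1][50:350]])[:,:])
```

```text
7.025 [ 0.48774907 -0.0019218   0.22952012] [ 3.14098838e+00  4.05838618e-04 -2.95488604e+00] 0.013877769497747976 [-0.05337545  0.48002187 -3.08700621]
wrist
(0.118, 0.129)
(0.139, 0.149)
(0.205, 0.235)
  n 5622 c [ 0.464  -0.0058] wh [0.1166 0.1149] ang 10.8 z 0.2245 mean [ 0.445  -0.0097  0.2217]
  n 60 c [0.5329 0.0071] wh [0.0046 0.02  ] ang 10.8 z 0.2242 mean [0.5321 0.007  0.2218]
(0.25, 0.27)
  n 2512 c [ 0.4855 -0.0017] wh [0.0666 0.0142] ang 10.2 z 0.2621 mean [ 0.4833 -0.0023  0.2619]
side
(0.118, 0.129)
  n 323 c [ 0.4862 -0.0063] wh [0.1662 0.1177] ang 10.8 z 0.1234 mean [ 0.4708 -0.0371  0.1233]
(0.139, 0.149)
(0.205, 0.235)
  n 1145 c [ 0.4846 -0.0033] wh [0.1662 0.1193] ang 10.6 z 0.2178 mean [ 0.475  -0.0176  0.2175]
(0.25, 0.27)
  n 89 c [ 0.4683 -0.0057] wh [0.0352 0.0273] ang 36.7 z 0.2596 mean [ 0.4661 -0.0073  0.2588]
scene
(0.118, 0.129)
  n 321 c [ 0.4925 -0.0049] wh [0.1676 0.1155] ang 11.0 z 0.1234 mean [0.5262 0.0178 0.123 ]
(0.139, 0.149)
  n 56 c [0.5648 0.0084] wh [0.017  0.0241] ang 13.0 z 0.1418 mean [0.5651 0.0086 0.1417]
(0.205, 0.235)
  n 1145 c [ 0.4891 -0.0023] wh [0.1708 0.1157] ang 10.6 z 0.2186 mean [0.5041 0.0056 0.2175]
(0.25, 0.27)
  n 94 c [ 0.4982 -0.0013] wh [0.0542 0.0147] ang 12.8 z 0.2602 mean [0.5079 0.0018 0.259 ]
```

View pics/c2.png

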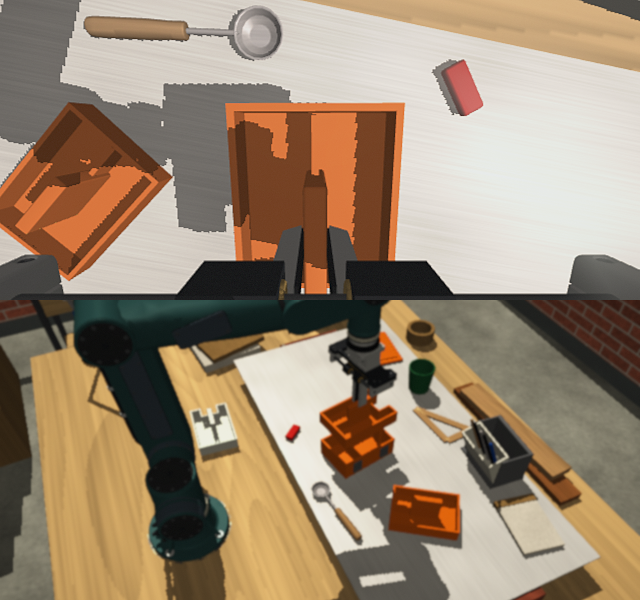

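The tier is over the box with its notch above the key end. In the side view the two sit together near (358,435). The same-camera comparison asks for a shift of about (+2, -3) mm, so I'll correct that and lower it.

Request:
drive_tool --pt "-0.04 -0.08 0.2 0 0 0" --pt "0 0 0.4 0 0 0" --pt "0 0 0.3 0 0 0" --pt "0 0 0.2 0 0 0" --pt "0 0 0.15 0 0 0" --pt "0 0 0.1 0 0 0" --pt "0 0 0 0 0 0" --pt "0 0 0 0 0 0"

```text
time: 8.18
tool_pos: [0.4901, -0.0055, 0.1759]
ee_rot: [-3.141, 0.001, -2.955]
wrist_force: [0.4, 0.2, -2.1]
width: 0.0137
finger_force: 30.0
```

Request:
drive_tool --pt "0 0 0.05 0 0 0" --pt "0 0 0.05 0 0 0" --pt "0 0 0.05 0 0 0" --pt "0 0 0.05 0 0 0" --pt "0 0 0.05 0 0 0" --pt "0 0 0 0 0 0"

```text
time: 8.93
tool_pos: [0.4897, -0.0054, 0.1652]
ee_rot: [3.141, -0.0, -2.955]
wrist_force: [0.3, -0.8, -3.3]
width: 0.0135
finger_force: 30.0
```

Request:
drive_tool --pt "0 0 0.03 0 0 0" --pt "0 0 0.02 0 0 0" --pt "0 0 0 0 0 0"

```text
time: 9.3
tool_pos: [0.49, -0.0054, 0.1647]
ee_rot: [-3.141, 0.001, -2.955]
wrist_force: [-3.4, 0.1, 5.1]
width: 0.0136
finger_force: 30.0
```

Run:
```python
from h import *
o=get_obs();print(o["time"],o["tool_pos"],o["wrist_force"])
I=[]
for n in("side","scene"):
    s=snapshot(n);w=s["image"];P=pts(s)[orange(s)];P=P[~np.isnan(P[:,0])&(abs(P[:,1])<.14)];print(n)
    for b in((.08,.118),(.152,.166),(.139,.15)):print(b);blobs(P,*b)
    I.append(cv2.resize(w[100:300,220:480] if n=="side" else w[150:270,215:371],(780,600))[:,:])
cv2.imwrite("pics/c3.png",cv2.resize(np.hstack(I),(800,308)))
```

```text
9.3 [ 0.4899861  -0.00539034  0.16474723] [-3.41212678  0.08470854  5.06922497]
side
(0.08, 0.118)
  n 478 c [ 0.469  -0.0505] wh [0.0898 0.1911] ang 67.4 z 0.0991 mean [ 0.4539 -0.0452  0.0989]
(0.152, 0.166)
  n 554 c [ 0.4869 -0.0078] wh [0.1675 0.1159] ang 10.0 z 0.1581 mean [ 0.4757 -0.0244  0.1579]
(0.139, 0.15)
  n 459 c [ 0.4875 -0.0076] wh [0.1666 0.1169] ang 10.6 z 0.1441 mean [ 0.4836 -0.0176  0.1443]
scene
(0.08, 0.118)
  n 513 c [0.5378 0.0337] wh [0.0823 0.1594] ang 56.2 z 0.1001 mean [0.5566 0.0205 0.0995]
(0.152, 0.166)
  n 585 c [ 0.4918 -0.0065] wh [0.1698 0.1169] ang 10.8 z 0.1579 mean [0.5075 0.0044 0.1574]
(0.139, 0.15)
  n 437 c [ 0.4931 -0.0051] wh [0.1664 0.1144] ang 11.2 z 0.144 mean [0.5161 0.0012 0.1442]
```

View pics/c3.png

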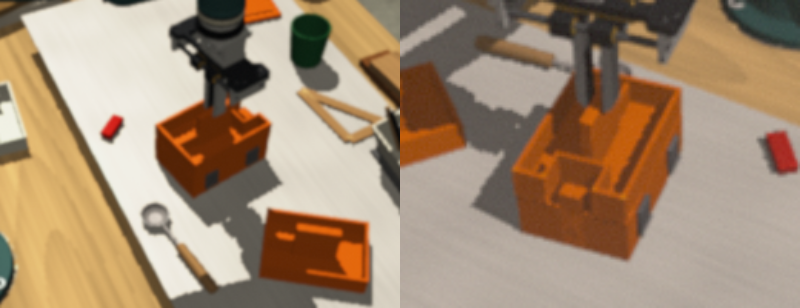

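The tier is on the rim, with about 7 N of contact. The key at (572,188) stands inside the notch and the edges line up. Releasing to half open, which keeps the fingers off the walls, then rising.

Request:
drive_tool --pt "0 0 0 0 0 0" --pt "0 0 0 0 0 0" --pt "0 0 0 0 0 0" --pt "0 0 0 0 0 0" --pt "0 0 -0.3 0 0 0" --pt "0 0 -0.7 0 0 0" --pt "0 0 -1 0 0 0" --pt "0 0 -1 0 0 0" --pt "0 0 0 0 0 0" --pt "0 0 0 0 0 0" --gripper 0.5

```text
time: 10.65
tool_pos: [0.4897, -0.0054, 0.2832]
ee_rot: [3.141, -0.0, -2.955]
wrist_force: [0.6, -0.7, -1.1]
width: 0.0467
finger_force: 0.0
```

Run:
```python
from h import *
o=get_obs();print(o["time"],o["tool_pos"],o["wrist_force"],o["width"])
for n in("side","scene"):
    s=snapshot(n);P=pts(s)[orange(s)];P=P[~np.isnan(P[:,0])];print(n)
    for b in((.152,.166),(.19,.205),(.099,.11)):print(b);blobs(P,*b)
cv2.imwrite("pics/c4.png",s["image"])
```

```text
10.65 [ 0.48974698 -0.00541822  0.28323583] [ 0.56277937 -0.65552479 -1.14959685] 0.04673387605270461
side
(0.152, 0.166)
  n 650 c [ 0.487  -0.0074] wh [0.1671 0.1175] ang 11.0 z 0.1581 mean [ 0.4834 -0.0147  0.1578]
(0.19, 0.205)
  n 138 c [ 0.4871 -0.0062] wh [0.0725 0.0186] ang 10.6 z 0.1959 mean [ 0.487  -0.0076  0.1959]
(0.099, 0.11)
  n 592 c [ 0.5425 -0.2637] wh [0.1182 0.1645] ang 56.1 z 0.1037 mean [ 0.5406 -0.2722  0.1037]
  n 85 c [ 0.4092 -0.028 ] wh [0.0253 0.1094] ang 24.8 z 0.1039 mean [ 0.4134 -0.0368  0.1043]
  n 44 c [ 0.5013 -0.0602] wh [0.0582 0.0065] ang 9.1 z 0.1043 mean [ 0.5011 -0.0599  0.1047]
scene
(0.152, 0.166)
  n 648 c [ 0.4919 -0.0057] wh [0.1692 0.116 ] ang 10.1 z 0.1577 mean [ 0.4996 -0.0027  0.1574]
(0.19, 0.205)
  n 124 c [ 0.4926 -0.0054] wh [0.0718 0.0144] ang 9.8 z 0.1955 mean [ 0.4951 -0.0046  0.1954]
(0.099, 0.11)
  n 425 c [ 0.5463 -0.2629] wh [0.1208 0.1639] ang 54.8 z 0.1028 mean [ 0.5525 -0.2523  0.103 ]
  n 127 c [0.571  0.0139] wh [0.0237 0.1128] ang 22.3 z 0.1044 mean [0.5695 0.0148 0.1044]
```

View pics/c4.png

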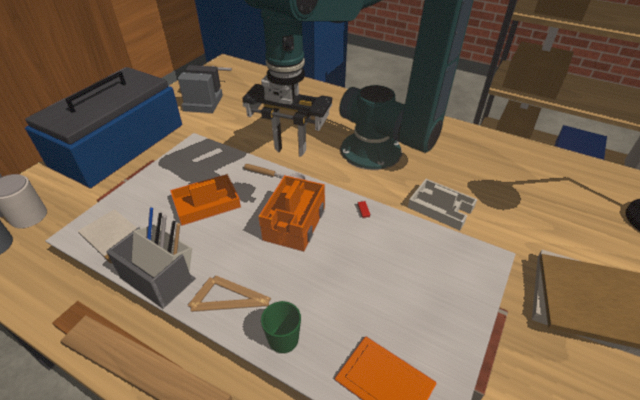

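The tier sits flat and lined up on the box at (293,210), and the plain tier at (205,198) has not moved. The gripper is clear, so I'm handing in.

```bash
python3 -c "
from bench import *
print(close_job())"
```

```text
the job is handed in; nothing more can be done
None
```

The notched tier is stacked on the lunchbox with its notch round the key, flat on the rim and lined up to within a few millimetres; the gripper has let go, the plain tier and lower part are where they were, and the job was handed in at about 11 s (no verdict was returned).

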